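# Take the lift-off lid off a stock box and stand it in the lid stand

## Robot

A 6-joint arm with a two-finger parallel gripper is mounted at the origin on the work surface. World frame = base frame: x ahead of the robot, y to its left, z up, the work surface at z = 0. Lengths are in m, angles in rad, forces in N, time in s.
With the tool pointing down it reaches from about 0.275 to 0.75 m from the base axis. Payload 10.2 kg.
Tool frame: the origin (TCP) lies midway between the tips of the shut fingers; the grasp point (between the pads) lies 19 mm behind it (env.hold_point_z is the distance from the TCP to the grasp point, in m); z points along the fingers, y is the line along which they close (so a half turn about z gives the same grasp; the last joint's range is limited). The gripper opens to 85 mm and grips with 20 to 120 N. Pads are 22 mm wide; open, the fingers measure 114 mm over their backs; the gripper's body (76 mm by 85 mm) begins 54 mm behind the grasp point. The pads swing forward as they close: fully open they stand 13 mm farther back than shut.
Start: joints at [-1.429, 0.313, 1.498, -0, 1.331, -0.223], TCP at [0.187, -0.49, 0.231] pointing down, gripper open.
Joint ranges: [-2.94, 2.94], [-0.97, 2.17], [0.19, 2.56], [-1.23, 4.37], [0.02, 3.11], [-2.88, 2.88]. Speed limits (rad/s): [2.39, 2.39, 3.01, 3.14, 3.14, 3.14].

## Interface

Orientations are given as a unit quaternion [x, y, z, w].
In Python, from bench import env, kinematics, monitor, eyes, job gives the robot as it stands. The module is installed in compiled form; this text tells all that it offers. Calls block until the motion is done:
- env.reach(position, orientation): joint-space move of the TCP to a pose.
- env.movel(position, velocity=0.15, frame=None, guard=None): straight line of the TCP; frame=None keeps the orientation; velocity is the mean speed in m/s. With guard (N) it stops when the force on the tool has changed by that much, and returns True; else False.
- env.set_joints(angles): joint-space move.
- env.release() and env.close_gripper(effort=None): open the fingers fully, or close them until they stop; effort is the grip in N (None keeps the last).
- env.hold(seconds).
- kinematics.ik(position, orientation): joint angles nearest the present ones, or None.
- monitor.sense(): the state.
- eyes.grab_frame(name): name is "scene" or "top"; returns a dict with "frame" (480x640x3 uint8, red, green, blue), "mtx" (3x3 intrinsics, pixels), "view" (4x4, takes a point from world to camera coordinates). Camera axes: x right, y down, z forward; pixel columns grow to the right and rows downward; lengths in m; the calibration is good to about 2 mm. A picture is of the moment at which its call begins. There is no depth.
A pose or a line that the arm cannot do raises env.MotionError and nothing moves.
- job.hand_in(): hands the job in; it is judged then, once.
The state is a dict: "clock": time; "joints": joint angles; "qvel": joint speeds; "joint_efforts": joint torques, N m; "position": TCP position; "ee_rot": TCP orientation; "contact_force": force on the tool from outside, world axes, zero at the start; "ft_torque": the same for the moment, N m; "finger_gap": opening from 0.0 (shut) to 1.0 (fully open); "gripper_force": force on a finger pad.
Only numpy, scipy, OpenCV 4.12 (cv2) and the standard library are available. Lean on these libraries where they do the work, as an engineer would, in place of code of your own. Each camera call takes 0.05 s, during which the arm holds its last target. There are 200 camera calls.

## Task

Open the stock box on the counter for refilling: by its loop handle swing the lid up on its hinge rod until it stands upright, then lift it straight up off the rod. Stand it, handle up, in the free slot of the lid stand, lowering it until it rests on the slot's floor before letting go.

Things in the scene. Friction and masses are not known exactly. Their poses are not given: they have to be found in the camera images.
- lid: Loose metal lid on the stock box, plate 139x160x8 mm, 0.2-0.4 kg. Origin mid-plate on hinge axis (79 mm up when closed); x away from handle, y along hinge, z up when closed. Plate x -149 to -10 mm. Two forks (y +-55; 18 mm thick; slot 10) straddle the rod, open ends at x 13: closed, the lid cannot lift off; upright (handle up), it pulls straight up off the rod. Falls if let go part-way.
- lid_grip (a point): Middle of the lid's loop handle, x -194 mm in the lid's frame (axes as lid's), 45 mm out from the lid's front edge, in the plate's plane. It is a round black sleeve along y, 16 mm diameter, 90 long, turning on the loop's bar with slight friction: gripped from above, fingers closing across it, the lid swings and hangs below an unturned gripper. 37 mm free between sleeve and plate.
- hinge_rod (a point): Middle of the fixed hinge rod (6 mm diameter, along y), 79 mm above the counter, 16 mm behind the rear wall of the stock box. Axes are the box's: -x to its front, where the lid's handle is; z up. Box: steel, fixed, 130 (x) x 160 (y) x 75 mm high. Rod brackets leave the lid 5 mm side play each way. The narrower box whose lid has a knob is not meant.
- free_slot (a point): Middle of the floor of the free slot of the fixed plywood lid stand, 6 mm above the counter. y runs along the slot (180 mm, open ends), x across it (about 43 mm between walls), z up. Walls rise 70 mm above the slot floor. The stand's second slot, 49 mm farther along +x, holds a shorter lid reaching 100 mm above the counter.
Things that resemble listed ones, but are neither listed nor needed, are in the scene too. Of the things like the lid, leave any that is pink; of the rest the larger one is meant.

How it is judged:
On the way, in this order (a step that is already met when the one before it is completed fails the run):
1. the lid stands upright (within 15 degrees) with its forks still on the hinge rod (angle between lid's own z axis and vertical between 1.31 and 1.83 rad and z of lid_grip in the frame of hinge_rod above 0.17 m and distance between lid and hinge_rod below 0.014 m), for 0.1 s.
2. the lid is lifted up off the rod: its hinge axis at least 30 mm above the rod and within 40 mm of it sideways (z of lid in the frame of hinge_rod above 0.03 m and horizontal distance between lid and hinge_rod below 0.04 m).
3. still held, the lid is lowered, handle up, to within 12 mm of the floor of the free slot (z of lid in the frame of free_slot below 0.025 m and x of lid in the frame of free_slot between -0.022 and 0.022 m and z of lid_grip in the frame of free_slot above 0.16 m and contact force between the fingers and lid above 1 N), for 0.1 s.
At the end, for the whole second after the job is handed in: The lid stands at rest in the free slot of the stand, handle up (it may lean against a slot wall), its fork ends on the slot's floor and its middle within 30 mm of the slot's middle lengthwise, and nothing holds it (z of lid in the frame of free_slot below 0.022 m and x of lid in the frame of free_slot between -0.022 and 0.022 m and y of lid in the frame of free_slot between -0.03 and 0.03 m and z of lid_grip in the frame of free_slot above 0.16 m and linear speed of lid below 0.03 m/s); the robot touches nothing.
It also fails if it takes over 51 s, if anything falls off the work surface, if the arm or the gripper's body presses on something with over 40 N, if the wrist force passes 120 N, or if a joint passes its speed limit or range.

## Working session

There is one attempt and no reset: what is moved stays moved. The work goes in short steps, each a Python script; the robot and the scene stay as the last script left them, time stands still between calls to the robot, and variables do not carry over. Pictures are saved under pics/ and viewed, at most 11 in all, crops included, and the job is handed in when it is done.

```bash
mkdir -p pics && cat > h.py <<'E'
import numpy as np, cv2
from bench import env, kinematics, monitor, eyes, job
def save(n,f,crop=None,s=1):
    im=f["frame"][...,::-1]
    if crop: x0,y0,x1,y1=crop; im=im[y0:y1,x0:x1]
    cv2.imwrite("pics/"+n,cv2.resize(im,None,fx=s,fy=s,interpolation=cv2.INTER_CUBIC))
def px2w(f,u,v,z):
    V=f["view"];R=V[:3,:3];c=-R.T@V[:3,3]
    d=R.T@np.linalg.inv(f["mtx"])@np.array([u,v,1.])
    return c+d*(z-c[2])/d[2]
def w2px(f,p):
    q=f["mtx"]@(f["view"]@np.append(p,1))[:3]; return q[:2]/q[2]
E
python3 - <<'E'
from h import *
for n in("scene","top"):
    f=eyes.grab_frame(n); save(n+"0.png",f); np.savez(n+"0.npz",**f)
    V=f["view"];print(n,-V[:3,:3].T@V[:3,3],V[2,:3])
s=monitor.sense();print(s["clock"],s["ee_rot"])
E
```

```text
scene [ 0.98707849 -0.37171869  1.13388918] [-0.4073162   0.40054249 -0.82076746]
top [0.30185078 0.14732264 1.53985015] [ 1.15940975e-01  6.72041589e-04 -9.93255878e-01]
0.1 [ 9.83408282e-01  1.81405186e-01  1.18018335e-05 -5.55306622e-04]
```

View pics/scene0.png

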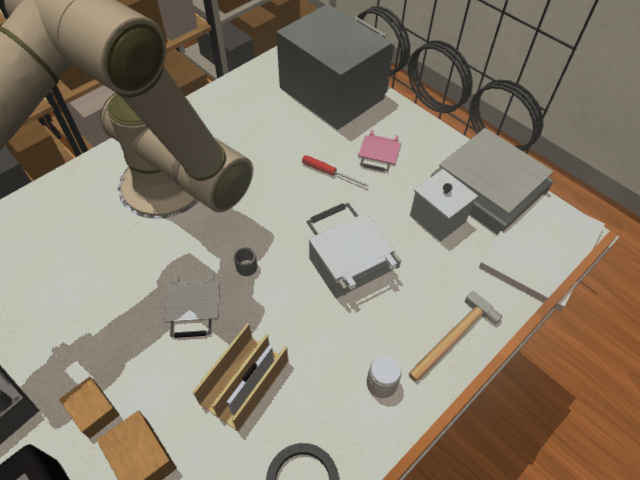

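View pics/top0.png

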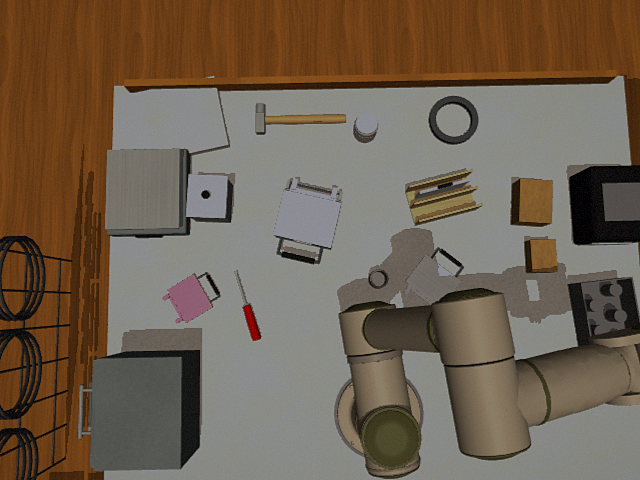

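The top view shows the lid on the box around (308,218) with its handle at (298,255), and the stand around (443,195). In the scene view they are at (350,245) and (243,375). Next I'll enlarge both.

```bash
python3 - <<'E'
import cv2,numpy as np
def crop(n,x0,y0,w,h,s):
    im=np.load(n+"0.npz")["frame"][...,::-1][y0:y0+h,x0:x0+w]
    return cv2.resize(im,None,fx=s,fy=s,interpolation=cv2.INTER_CUBIC)
cv2.imwrite("pics/t1.png",np.hstack([crop("top",260,165,95,110,4.2),crop("top",395,160,95,110,4.2)]))
cv2.imwrite("pics/s1.png",np.hstack([crop("scene",298,195,110,110,3.6),crop("scene",188,318,110,110,3.6)]))
E
```

```text
(no output)
```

View pics/t1.png

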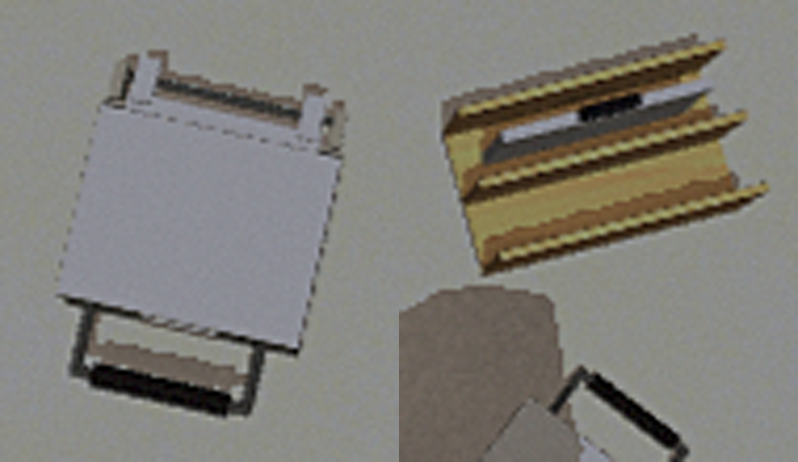

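View pics/s1.png

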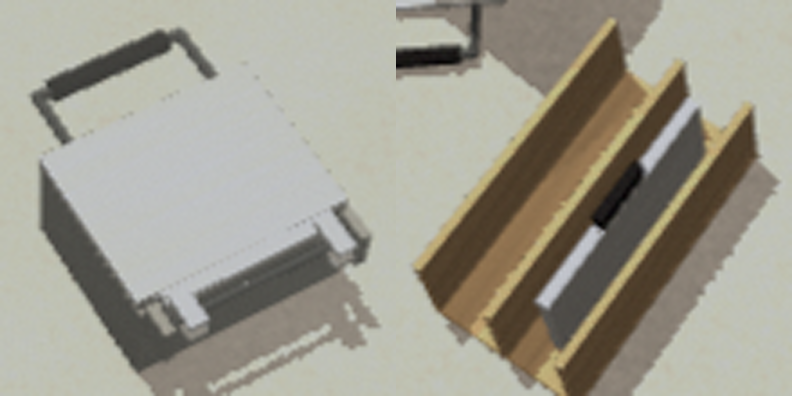

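```bash
cat > fit.py <<'E'
from h import *
from scipy.optimize import least_squares
T=dict(np.load("top0.npz"));S=dict(np.load("scene0.npz"))
tl=lambda x,y:(T,260+x/4.2,165+y/4.2)
tr=lambda x,y:(T,395+(x-399)/4.2,160+y/4.2)
sl=lambda x,y:(S,298+x/3.6,195+y/3.6)
sr=lambda x,y:(S,188+(x-396)/3.6,318+y/3.6)
def fit(obs,p0):
    def W(p,m):
        c,s=np.cos(p[2]),np.sin(p[2]);return np.array([p[0]+c*m[0]-s*m[1],p[1]+s*m[0]+c*m[1],m[2]])
    r=lambda p:np.concatenate([w2px(o[0],W(p,m))-o[1:] for m,o in obs])
    q=least_squares(r,p0,loss="soft_l1");print(q.x.round(4),np.degrees(q.x[2]).round(2));print(r(q.x).reshape(-1,2).round(1).tolist());return q.x
F,B,h=-.149,-.010,.083
lid=[((F,.08,h),tl(62,296)),((F,-.08,h),tl(299,352)),((B,-.08,h),tl(342,157)),((B,.08,h),tl(103,100)),
 ((-.194,.045,.079),tl(90,376)),((-.194,-.045,.079),tl(230,404)),
 ((F,-.08,h),sl(40,158)),((F,.08,h),sl(245,68)),((B,.08,h),sl(348,205)),((B,-.08,h),sl(140,305)),
 ((-.194,-.045,.079),sl(50,88)),((-.194,.045,.079),sl(170,40))]
k=.076
st=[((x,y,k),o) for x,a,b,c,d in[(-.0245,(490,256),(766,186),(614,22),(420,268)),(.0245,(472,190),(745,116),(682,65),(490,320)),(.0735,(450,127),(722,44),(750,107),(563,372))]
 for y,o in[(.09,tr(*a)),(-.09,tr(*b)),(.09,sr(*c)),(-.09,sr(*d))]]
L=fit(lid,[.55,.18,-.2]);P=fit(st,[.55,-.17,.25]);np.savez("est.npz",L=L,P=P)
E
python3 fit.py
```

```text
[ 0.6102  0.1627 -0.2499] -14.32
[[-2.0, -0.3], [-0.4, -0.1], [1.0, -3.4], [0.4, -3.1], [0.1, 0.0], [-0.6, 1.0], [-1.5, -1.6], [-0.9, -2.5], [2.3, 1.1], [0.6, 2.3], [-0.4, -0.2], [-1.9, -1.0]]
[ 0.5648 -0.1995  0.2451] 14.05
[[2.2, -0.5], [0.2, -1.0], [0.2, -1.4], [-0.4, 0.0], [1.4, -2.1], [-0.1, -1.5], [-0.0, -2.0], [-0.3, -1.1], [1.6, -4.2], [0.1, -1.3], [0.3, -2.0], [-0.6, -1.9]]
```

```bash
sed -i 's#(T,260+x/4.2,165+y/4.2)#(T,260+x/4.2-.38,165+y/4.2-.38)#;s#395+(x-399)/4.2,160+y/4.2#395+(x-399)/4.2-.38,160+y/4.2-.38#;s#298+x/3.6,195+y/3.6#298+x/3.6-.36,195+y/3.6-.36#;s#188+(x-396)/3.6,318+y/3.6#188+(x-396)/3.6-.36,318+y/3.6-.36#' fit.py && cat > ov.py <<'E'
from fit import *
def seg(p,m):
    c,s=np.cos(p[2]),np.sin(p[2]);return np.array([p[0]+c*m[0]-s*m[1],p[1]+s*m[0]+c*m[1],m[2]])
def ov(f,x0,y0,w,hh,p,polys,s=5):
    im=cv2.resize(f["frame"][y0:y0+hh,x0:x0+w,::-1],None,fx=s,fy=s,interpolation=cv2.INTER_CUBIC)
    for q in polys:
        pts=np.array([(w2px(f,seg(p,m))+.5-[x0,y0])*s for m in q]);cv2.polylines(im,[np.round(pts*8).astype(np.int32)],True,(0,0,255),1,cv2.LINE_AA,3)
    return im
R=lambda a,b,c,d,z:[(a,c,z),(b,c,z),(b,d,z),(a,d,z)]
lp=[R(F,B,-.08,.08,h),R(-.202,-.186,-.045,.045,.079),R(-.01,.013,.046,.064,.088),R(-.01,.013,-.064,-.046,.088)]
sp=[R(x-.003,x+.003,-.09,.09,k) for x in(-.0245,.0245,.0735)]+[R(-.0215,.0215,-.09,.09,.006)]
a=np.hstack([ov(T,270,170,80,100,L,lp,3),ov(T,400,160,86,70,P,sp,3)[:0+210]]) if 0 else None
A=[ov(T,270,172,79,98,L,lp,3),ov(T,400,160,90,74,P,sp,3),ov(S,300,198,110,100,L,lp,3),ov(S,188,318,110,110,P,sp,3)]
A=[cv2.copyMakeBorder(i,0,300-min(i.shape[0],300),0,400-i.shape[1],cv2.BORDER_CONSTANT) if i.shape[0]<=300 else cv2.copyMakeBorder(i[:300],0,0,0,400-i.shape[1],cv2.BORDER_CONSTANT) for i in A]
cv2.imwrite("pics/ov.png",np.vstack([np.hstack(A[:2]),np.hstack(A[2:])]))
E
python3 ov.py
```

```text
[ 0.6101  0.1629 -0.2517] -14.42
[[-1.8, 0.1], [-0.3, 0.4], [1.2, -2.9], [0.7, -2.7], [0.3, 0.4], [-0.4, 1.4], [-1.0, -1.4], [-0.4, -2.2], [2.7, 1.4], [0.9, 2.5], [0.1, -0.0], [-1.4, -0.7]]
[ 0.5643 -0.1994  0.2458] 14.08
[[2.6, 0.1], [0.5, -0.5], [0.4, -1.3], [-0.1, 0.2], [1.8, -1.5], [0.2, -0.9], [0.2, -1.8], [-0.1, -1.0], [2.0, -3.6], [0.4, -0.7], [0.5, -1.8], [-0.3, -1.8]]
```

View pics/ov.png

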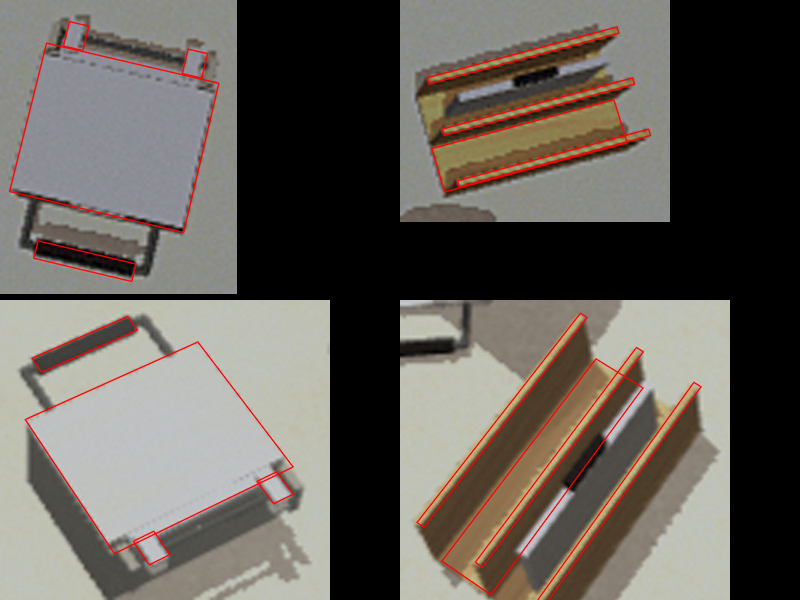

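The overlay matches both views: hinge at about (0.610, 0.163) with yaw −14.4°, slot at about (0.564, −0.199) with yaw +14.1°. The sizes are consistent too.

With fully open fingers, a vertical gripper would hit the plate. I'll tilt the tool 30° so the inner finger comes in over the plate edge, then turn it back to vertical during the swing.

```bash
cat >> h.py <<'E'
from scipy.spatial.transform import Rotation as Ro
try:
    e=np.load("est.npz");L,P=e["L"],e["P"]
except Exception: pass
H=np.array([L[0],L[1],.079])
def tool(g,yaw,al,sg):
    ex=np.array([np.cos(yaw),np.sin(yaw),0]);up=np.array([0,0,1.])
    z=np.sin(al)*ex-np.cos(al)*up;y=sg*(np.cos(al)*ex+np.sin(al)*up)
    return np.asarray(g)+env.hold_point_z*z, Ro.from_matrix(np.c_[np.cross(y,z),y,z]).as_quat()
def arc(th,r=.195):  # th: 0 closed, 90deg upright
    ex=np.array([np.cos(L[2]),np.sin(L[2]),0])
    return H-r*np.cos(th)*ex+[0,0,r*np.sin(th)]
A0=np.radians(30)
def swingpose(th,sg): return tool(arc(th),L[2],A0*max(0,1-th/np.radians(75)),sg)
E
python3 - <<'E'
from h import *
print(env.hold_point_z,arc(0,.194))
for sg in(1,-1):
    g0=arc(0,.194);pre=g0-.09*np.array([np.cos(L[2])*.5,np.sin(L[2])*.5,-.866])
    W=[tool(pre,L[2],A0,sg),tool(g0,L[2],A0,sg)]+[swingpose(np.radians(t),sg) for t in(30,60,90)]
    up=arc(np.pi/2)+[0,0,.09]; W.append(tool(up,L[2],0,sg))
    W+= [tool([P[0],P[1],up[2]],P[2],0,sg),tool([P[0],P[1],.213],P[2],0,sg)]
    for w in W:
        q=kinematics.ik(*w);print(sg,w[0].round(3),None if q is None else np.round(q,2))
E
```

```text
0.0187 [0.4222203  0.21122367 0.079     ]
1 [0.388 0.22  0.141] [ 0.44  0.13  2.1  -0.62  0.58  1.16]
1 [0.431 0.209 0.063] [ 0.36  0.35  2.1  -0.88  0.38  1.39]
1 [0.452 0.204 0.159] [ 0.27  0.22  1.87 -0.22  0.8   0.65]
1 [0.518 0.187 0.229] [ 0.15  0.32  1.49 -0.04  1.23  0.42]
1 [0.61  0.163 0.255] [ 0.08  0.54  1.1  -0.    1.5   0.33]
1 [0.61  0.163 0.345] [ 0.08  0.53  0.89 -0.    1.72  0.33]
1 [ 0.564 -0.199  0.345] [-0.54  0.44  1.02 -0.    1.67 -0.78]
1 [ 0.564 -0.199  0.194] [-0.54  0.5   1.32 -0.    1.32 -0.78]
-1 [0.388 0.22  0.141] [ 0.44  0.13  2.1  -0.62  0.58 -1.99]
-1 [0.431 0.209 0.063] [ 0.36  0.35  2.1  -0.88  0.38 -1.76]
-1 [0.452 0.204 0.159] [ 0.27  0.22  1.87 -0.22  0.8  -2.49]
-1 [0.518 0.187 0.229] [ 0.15  0.32  1.49 -0.04  1.23 -2.72]
-1 [0.61  0.163 0.255] [ 0.08  0.54  1.1  -0.    1.5  -2.81]
-1 [0.61  0.163 0.345] [ 0.08  0.53  0.89 -0.    1.72 -2.81]
-1 [ 0.564 -0.199  0.345] [-0.54  0.44  1.02 -0.    1.67  2.36]
-1 [ 0.564 -0.199  0.194] [-0.54  0.5   1.32 -0.    1.32  2.36]
```

```bash
python3 - <<'E'
from h import *
g0=arc(0,.194);a=np.array([np.cos(L[2])*.5,np.sin(L[2])*.5,-.866])
p,q=tool(g0-.09*a,L[2],A0,1)
hi,qh=tool(g0+[0,0,.2],L[2],np.radians(10),1)
env.reach(hi,qh); env.reach(p,q)
print(monitor.sense()["clock"])
env.movel(p+.045*a,.12)
s=monitor.sense();print(s["clock"],s["contact_force"])
for n in("scene","top"):
    f=eyes.grab_frame(n)
    u=w2px(f,g0).astype(int);x0,y0=max(u[0]-50,0),max(u[1]-50,0)
    save(n+"_c.png",f,(x0,y0,x0+100,y0+100),4)
import cv2
cv2.imwrite("pics/c1.png",np.hstack([cv2.imread("pics/scene_c.png"),cv2.imread("pics/top_c.png")]))
E
```

```text
3.3583
3.8833 [-0.13544085  1.11564587  0.13432349]
```

View pics/c1.png

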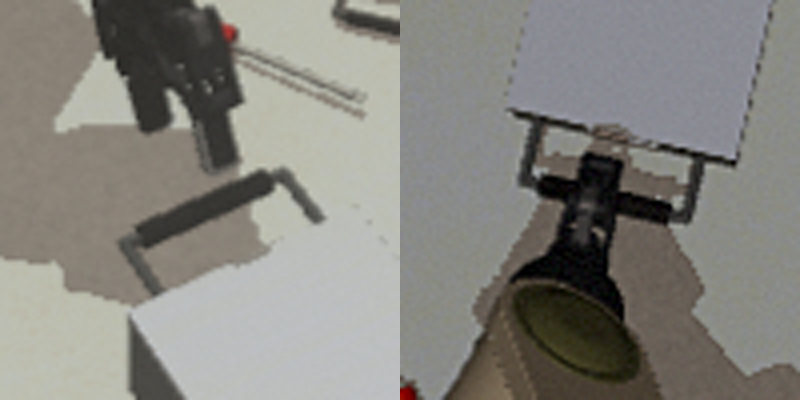

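The gripper is centred on the sleeve. In the right half, the inner finger tip is at (600,155), in front of the plate edge. I'll go in and grip.

```bash
python3 - <<'E'
from h import *
g0=arc(0,.194)
p,q=tool(g0,L[2],A0,1)
print(env.movel(p,.08,guard=12),p-monitor.sense()["position"])
env.close_gripper(50)
s=monitor.sense();print(s["clock"],s["finger_gap"],s["gripper_force"],s["contact_force"])
for t in(6,15):
    p,q=swingpose(np.radians(t),1); r=env.movel(p,.06,frame=q,guard=35)
    s=monitor.sense();print(t,r,s["clock"],s["finger_gap"],s["gripper_force"],np.round(s["contact_force"],1),np.round(s["position"]-p,4))
    if r:break
f=eyes.grab_frame("scene");save("d1.png",f,(260,130,460,330),3)
E
```

```text
False [-5.10669986e-06 -1.23878959e-04 -3.09414654e-04]
5.3417 0.16620807259669731 48.664661049842834 [ 4.82994094 -3.07804166  3.80128939]
6 False 5.825 0.1626943715870261 48.94305646419525 [18.6 -8.5 -5.3] [ 0.0029 -0.0003  0.0016]
15 False 6.475 0.16693301214307357 49.46543991565704 [ 25.6  -9.3 -14.1] [ 0.0033 -0.0004  0.0011]
```

View pics/d1.png

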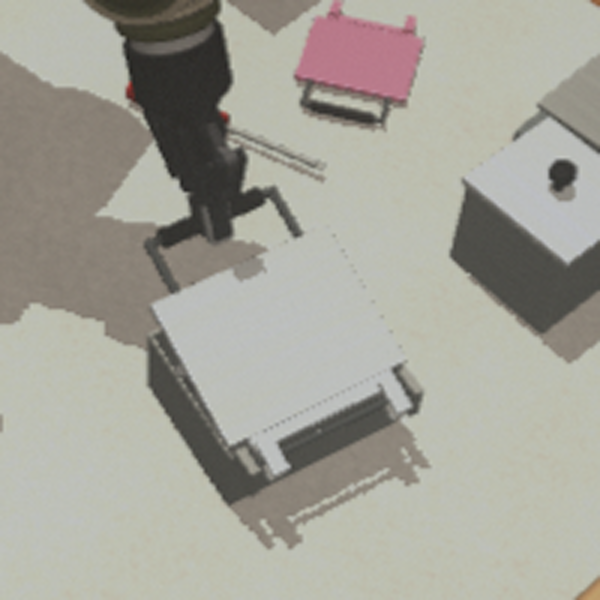

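The lid is swinging, but the 27 N inward pull says my centre is about 3–4 mm too near the robot. I'll shift the hinge estimate and continue.

```bash
cat >> h.py <<'E'
H=H+.0045*np.array([np.cos(L[2]),np.sin(L[2]),0])
arc.__defaults__=(.194,)
E
python3 - <<'E'
from h import *
for t in(15,22,30):
    p,q=swingpose(np.radians(t),1); r=env.movel(p,.06,frame=q,guard=35)
    s=monitor.sense();print(t,r,s["clock"],round(s["gripper_force"]),np.round(s["contact_force"],1),np.round(s["position"]-p,4))
    if r:break
E
```

```text
15 False 6.775 52 [-11.2   8.1  -2.1] [-0.0024  0.0005 -0.0016]
22 False 7.3083 54 [-18.2   9.    8.4] [-0.003   0.0007 -0.0011]
30 False 7.9 54 [-19.9   7.    9.3] [-0.0028  0.0008 -0.0006]
```

```bash
cat >> h.py <<'E'
H=H-.0025*np.array([np.cos(L[2]),np.sin(L[2]),0])
E
python3 - <<'E'
from h import *
for t in(31,38,45,54):
    p,q=swingpose(np.radians(t),1); r=env.movel(p,.06,frame=q,guard=35)
    s=monitor.sense();print(t,r,s["clock"],round(s["gripper_force"]),np.round(s["contact_force"],1),np.round(s["position"]-p,4))
    if r:break
E
```

```text
31 False 8.15 52 [-5.3  4.1  2.6] [-0.0005  0.0002 -0.0002]
38 False 8.6833 53 [-6.9  3.7  3.7] [-0.0005  0.0003  0.    ]
45 False 9.2167 53 [-6.7  3.6  5.3] [-0.0003  0.0003  0.0003]
54 False 9.8583 53 [-5.   2.6  6.4] [0.     0.0003 0.0006]
```

```bash
python3 - <<'E'
from h import *
for t in(63,72,81,90):
    p,q=swingpose(np.radians(t),1); r=env.movel(p,.06,frame=q,guard=35)
    s=monitor.sense();print(t,r,s["clock"],round(s["gripper_force"]),np.round(s["contact_force"],1),np.round(s["position"]-p,4))
    if r:break
env.hold(.4)
f=eyes.grab_frame("scene");save("d2.png",f,(260,80,460,330),2.4)
print(monitor.sense()["contact_force"])
E
```

```text
63 False 10.5 53 [-3.2  2.8  6.4] [0.0004 0.0003 0.0009]
72 False 11.1417 53 [-1.8  2.1  6.3] [0.0006 0.0002 0.0009]
81 False 11.7917 53 [-1.2  2.   6.9] [0.0007 0.0002 0.0009]
90 False 12.45 53 [1.2 2.5 4.5] [0.0009 0.0001 0.0009]
[0.38651738 1.58770853 5.57750505]
```

View pics/d2.png

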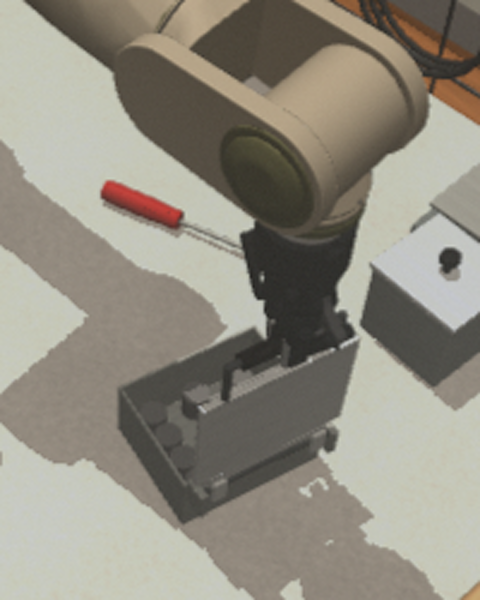

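The lid is upright with its forks on the rod. Next: lift it and carry it over the stand.

```bash
python3 - <<'E'
from h import *
p,q=swingpose(np.pi/2,1)
z=p[2]+.09
print(env.movel([p[0],p[1],p[2]+.05],.06,guard=35),env.movel([p[0],p[1],z],.1))
s=monitor.sense();print(s["clock"],np.round(s["contact_force"],1))
t,qt=tool([P[0],P[1],0],P[2],0,1);t[2]=z
env.movel(t,.12,frame=qt);env.hold(.6)
s=monitor.sense();print(s["clock"],np.round(s["contact_force"],1),s["position"]-t)
V=[]
for n,c in(("scene",(150,210,350,440)),("top",(360,110,520,260))):
    f=eyes.grab_frame(n);np.savez(n+"2.npz",**f)
    x0,y0,x1,y1=c;im=f["frame"][y0:y1,x0:x1,::-1]
    V.append(cv2.resize(im,(400,460 if n=="scene" else 375),interpolation=cv2.INTER_CUBIC))
V[1]=cv2.copyMakeBorder(V[1],0,85,0,0,cv2.BORDER_CONSTANT)
cv2.imwrite("pics/e.png",np.hstack(V))
E
```

```text
False False
14.4333 [ 0.2 -0.7 -3.9]
18.225 [ 0.   0.8 -3.5] [-7.42846095e-06  3.05392191e-06 -4.33950552e-06]
```

View pics/e.png

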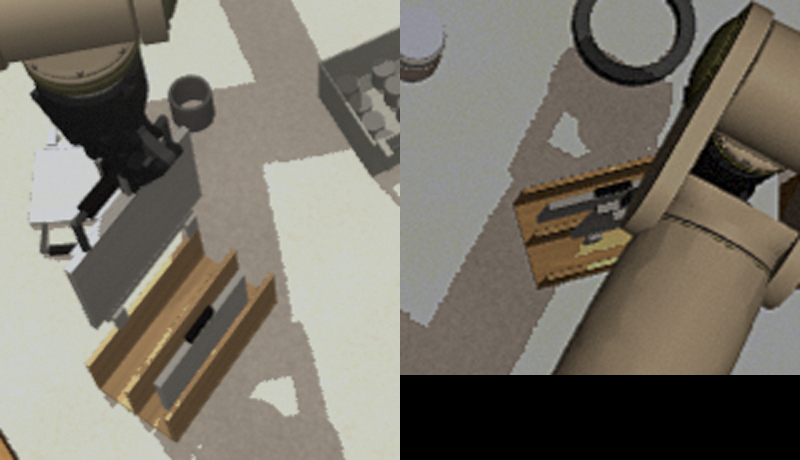

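The lid hangs above the stand, roughly aligned with the slot. In the scene crop its plate corners are at (67,270), (97,327), (187,132) and (200,200). I'll check the tilt from those.

```bash
python3 - <<'E'
from h import *
from scipy.optimize import least_squares
f=dict(np.load("scene2.npz"));s=monitor.sense()
g=np.array(s["position"])+[0,0,env.hold_point_z]
obs=[((-.149,-.08),(67,270)),((-.01,-.08),(97,327)),((-.149,.08),(187,132)),((-.01,.08),(200,200))]
def pt(v,m):
    yaw,tilt,dy,dz=v
    R=Ro.from_euler("z",yaw)*Ro.from_euler("y",np.pi/2+tilt)
    return g+[0,0,dz]+R.apply([m[0]+.194,m[1]+dy,.004])
pix=lambda o:np.array([150+o[0]/2-.25,210+o[1]/2-.25])
r=lambda v:np.concatenate([w2px(f,pt(v,m))-pix(o) for m,o in obs])
v0=[P[2],0,0,0];print(r(v0).reshape(-1,2).round(1).tolist())
x=least_squares(r,v0);print(np.degrees(x.x[:2]),x.x[2:],r(x.x).round(1))
E
```

```text
[[1.8, 0.9], [1.5, 3.6], [1.8, -2.2], [2.5, 0.5]]
[13.16068448  2.16533104] [-4.78967547e-05 -2.38905649e-03] [ 0.7  0.6 -1.7  1.7  1.7 -1.5  0.2 -0.3]
```

The tilt is about 2°, which the slot will take. I'll bias 3 mm towards +x and lower it.

```bash
python3 - <<'E'
from h import *
ex=np.array([np.cos(P[2]),np.sin(P[2]),0])
t=np.array([P[0],P[1],0])+.003*ex;h0=.213-env.hold_point_z
def rep(r):
    s=monitor.sense();print(r,s["clock"],np.round(s["contact_force"],1),(np.array(s["position"])-t).round(4),round(s["position"][2]-h0,4))
for dz,v,g in((.075,.1,12),(.008,.05,12),(-.006,.02,6)):
    t[2]=h0+dz; r=env.movel(t,v,guard=g); rep(r)
    if r:break
env.hold(.3);rep(0)
f=eyes.grab_frame("scene");save("f.png",f,(150,250,350,440),3);np.savez("scene3.npz",**f)
E
```

```text
False 19.225 [ 0.3 -0.7 -2.8] [ 0.0002 -0.0001  0.0008] 0.0758
False 20.7167 [-0.3  0.5 -3.6] [ 0.0001 -0.0001  0.0003] 0.0083
True 21.1667 [-0.4  1.6  6. ] [0.0002 0.0003 0.0074] 0.0014
0 21.4667 [-0.7  1.3  4.5] [0.0002 0.0003 0.0074] 0.0014
```

View pics/f.png

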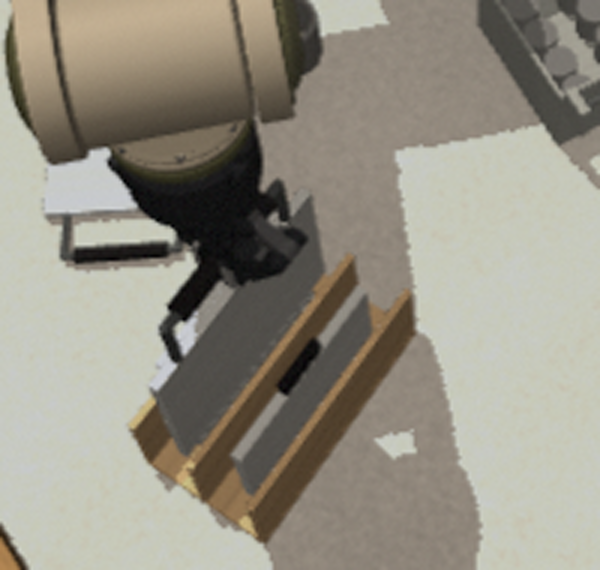

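The lid rests on the floor of the free slot, with contact 1.4 mm from the expected height. Next: release, retract and check.

```bash
python3 - <<'E'
from h import *
env.release();env.hold(.3)
p=np.array(monitor.sense()["position"])
print(env.movel(p+[0,0,.12],.08,guard=15));
ex=np.array([np.cos(P[2]),np.sin(P[2]),0])
env.movel(p+[0,0,.12]-.15*ex,.15);env.hold(.5)
s=monitor.sense();print(s["clock"],np.round(s["contact_force"],1))
f=eyes.grab_frame("scene");save("g.png",f,(150,250,350,440),3)
E
```

```text
False
25.8083 [ 0.  -0.4 -0.1]
```

View pics/g.png

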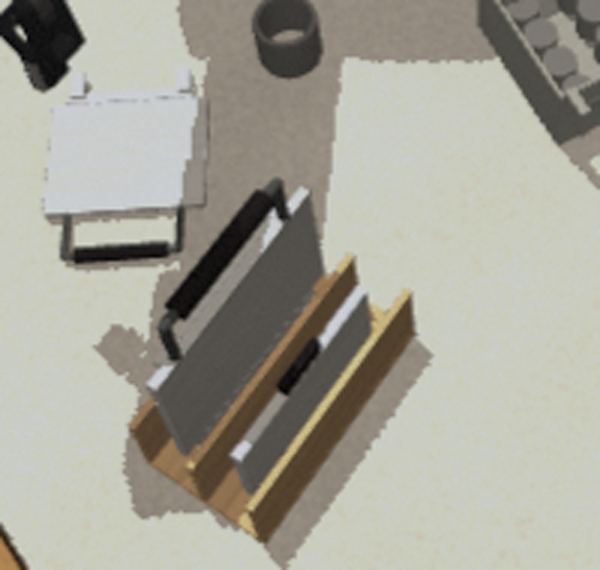

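The lid stands upright in the free slot, handle up, and the arm is clear of it.

```bash
python3 -c "
from h import *
print(job.hand_in())"
```

```text
the job is handed in; nothing more can be done
None
```

The lid was swung upright, lifted off the rod and stood handle up on the floor of the free slot with the arm clear; the job was handed in at about 26 s of the 51 s allowed, and no verdict was returned.

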